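Load the valve-ball kit tray and latch its keeper

ROBOT

A 6-joint arm with a two-finger parallel gripper is mounted at the origin on the work surface. World frame = base frame: x ahead of the robot, y to its left, z up, the work surface at z = 0. Lengths are in m, angles in rad, forces in N, time in s.
With the tool pointing down it reaches from about 0.3 to 0.875 m from the base axis. Payload 6.4 kg.
Tool frame: the origin (TCP) lies at the very end of the fingers, on their centre line; the grasp point (between the pads) lies ctrl.pinch_z behind it (ctrl.pinch_z is the distance from the TCP to the grasp point, in m); y points along the fingers, z is the direction in which the jaws open and shut, and the axes are right-handed (so a half turn about y gives the same grasp; the last joint's range is limited). The gripper opens to 85 mm and grips with 20 to 120 N. Pads are 22 mm wide; open, the fingers measure 114 mm over their backs; the gripper's body (76 mm by 85 mm) begins 54 mm behind the grasp point. The pads swing forward as they close: fully open they stand 13 mm farther back than shut.
Start: joints at [-1.44, 0.181, 1.607, -0, 1.354, -0.206], TCP at [0.19, -0.543, 0.231] pointing down, gripper open.
Joint ranges: [-2.99, 2.99], [-0.89, 2.07], [0.3, 2.58], [-1.14, 4.28], [0, 2.63], [-3.12, 3.12]. Speed limits (rad/s): [2.57, 2.57, 3.01, 3.14, 3.14, 3.14].

INTERFACE

Orientations are given as a unit quaternion [w, x, y, z].
In Python, from bench import ctrl gives the robot as it stands.
- The arm moves only by the shell command python3 -m pendant 'ROWS'. ROWS is JSON, one flat list of numbers, 7 for each row, row after row: the shift along the world's x, y, z in m, then the turn, a rotation vector about the world's x, y, z in degrees, then the finger opening in m, from 0 to 0.0854. In form: [tx, ty, tz, rx, ry, rz, hand, tx, ty, tz, rx, ry, rz, hand, ...]. A call has 1 to 12 rows; each row shifts and turns the commanded pose from where the row before left it; what a row does not reach is not made up. A row lasts 1/8 s, in which the tool goes at most 62.5 mm and 10.7 degrees, less where a joint would pass 70% of its speed; a pose out of reach is approached as far as the arm can. A call with a gripper value outside its range is refused whole. The fingers move at their own pace and stop on an object; the grip force is fixed at half the most. Time passes only in rows, so rows that do not move let the fingers close. It gives the time, the measured TCP pose, the force and the opening at its end, in the units of the state.
- ctrl.get_obs(): the state, without advancing time (a new reading comes with each control period).
- ctrl.camera(name): name is "scene" or "top" or "wrist"; returns the picture (400x640x3 uint8, red, green, blue); there is no depth.
- ctrl.camera_info(name): a dict with "fx", "fy", "cx", "cy" (pixels), "origin" and "rotation" of the camera in the world; the wrist camera has in their place "tool_from_camera" (4x4, takes a point from camera to tool coordinates, whose origin is the TCP and whose axes are the tool frame's). Camera axes: x right, y down, z forward; pixel columns grow to the right and rows downward; lengths in m; the calibration is good to about 2 mm. A picture is of the moment at which its call begins: read the wrist's pose just before it. camera_info takes no time and is no camera call.
- ctrl.hand_in(): hands the job in, once; it reports no verdict.
Trained networks look in the newest picture that a camera, given by its name, has taken for a name from the list of things; names that differ only in an ending like _2 or _b are one class to them, and where a whole thing is asked for, a point or a joint stands for the part that bears it (a point fixed in the world has none). Each returns a list of dicts, best first, with "score" (0 to 1); they miss things now and then, are a little off and sometimes report something else, mostly with a low value. They report only what shows in the picture. A call takes as long as a camera call. They do not tell look-alikes from the thing itself.
- ctrl.silhouettes(target, camera): "mask" (400x640 bool, what is visible of it) and "bbox" ([left, top, right, bottom] in pixels, round what is visible of it).
The state is a dict: "time_s": time; "q": joint angles; "dq": joint speeds; "joint_efforts": joint torques, N m; "eef_pos": TCP position; "eef_rot": TCP orientation; "wrist_force": force on the tool from outside, world axes, zero at the start; "torque": the same for the moment, N m; "opening": opening from 0.0 (shut) to 1.0 (fully open).
Only numpy, scipy, OpenCV 4.12 (cv2) and the standard library are available. Lean on these libraries where they do the work, as an engineer would, in place of code of your own. Each camera call takes 0.05 s, during which the arm holds its last target.

TASK

Make up the valve kit: move the two white ceramic balls from the yellow stock tray into the two dimples of the blue kit tray, setting them down gently because they chip, then swing the keeper bar shut over them until it snaps fully home in its detent. Leave the black and the brass ball in the stock tray and do not disturb anything else on the table.

Things in the scene. Friction and masses are not known exactly. Their poses are not given: they have to be found in the camera images.
- kit: fixed kit tray: blue block 330 (its x) x 110 (y) x 30 mm high, two dimples 90 mm apart on its middle line. Origin: centre of underside. At x = -140 mm a steel hinge post (32 mm across) carries the keeper bar; at the +x end stands a grey detent housing (centre x = 142, y = 12 mm; 28 x 50 mm, up to 92 mm above the table)
- pocket0 (a point): kit tray's dimple nearer the hinge, 90 mm from the hinge axis. The point is where the centre of a seated 44 mm ball lies: 47 mm above the table, 17 mm above the tray's top. Dimple 26 mm wide at the mouth, 10 mm deep; the ball rests on its rim. Axes as the kit tray's
- pocket1 (a point): kit tray's dimple farther from the hinge, 180 mm from the hinge axis; otherwise as pocket0
- keeper (a joint): keeper bar's angle about its vertical hinge: 0 = shut, lying along the tray's +x over both dimples; grows as it swings open towards the tray's +y (anticlockwise from above), at most 1.8; starts at 1.15 to 1.6 and stays where left. At about 0.09 its nose meets a sprung detent, needs 5 to 10 N at the knob to pass, and snaps in behind it at 0.03 or less, stop at 0
- keeper_hinge (a point): point on the hinge axis at the keeper bar's top face, 85.5 mm above the table; its x axis runs along the bar to the free end. The bar is flat aluminium, 24 mm wide, 10 mm thick, underside 75.5 mm above the table (6 mm over seated balls), 255 mm long from hinge axis to nose
- keeper_knob (a point): red upright knob fixed on the keeper bar, 215 mm from the hinge axis: a cylinder 18 mm across and 36 mm tall, from 85.5 to 121.5 mm above the table; the point is its centre, 103.5 mm above the table; its x axis runs along the bar away from the hinge
- stock: stock tray, fixed: yellow plastic block 170 x 170 x 30 mm high with four dimples like the kit tray's, at x, y = +-42 mm (84 mm apart); a ball in a dimple has its centre 47 mm above the table. Origin: centre of its underside
- white_a_center (a point): white ceramic valve ball, smooth and brittle, diameter 44 mm, 130 to 220 g, starting in one of the four dimples of the stock tray (any of them); the point is the ball's centre (its axes mean nothing)
- white_b_center (a point): second white ceramic valve ball, same as the first, diameter 44 mm, 130 to 220 g, starting in one of the four dimples of the stock tray (any of them); the point is the ball's centre (its axes mean nothing)
- black_center (a point): black rubber ball, not wanted, diameter 44 mm, 80 g, starting in one of the four dimples of the stock tray (any of them); the point is the ball's centre (its axes mean nothing)
- brass_center (a point): brass ball, not wanted, diameter 44 mm, 200 g, starting in one of the four dimples of the stock tray (any of them); the point is the ball's centre (its axes mean nothing)
- bearing: loose steel bearing ring lying flat, 62 mm across, 16 mm high; a bystander; origin at the centre of its underside
- wrench: steel wrench, 170 mm, lying flat; a bystander; origin at the centre of its underside
- carton: small brown carton, 55 x 90 x 60 mm high; a bystander; origin at the centre of its underside
- carton_blue: small blue carton, 60 x 70 x 50 mm high; a bystander; origin at the centre of its underside
- oil: white plastic bottle with blue label and red cap, 56 mm across, 130 mm tall; a bystander; origin at the centre of its underside
- fitting: brass pipe fitting standing upright, 34 mm across, 50 mm tall; a bystander; origin at the centre of its underside
Not all that is in view belongs to the job. Leave any red look-alike of the part that bears white_a_center alone. Leave any green look-alike of the part that bears white_b_center alone.

How it is judged:
By the outcome, as a careful person would: the job done as asked, in the order asked, and still so for the second after the job is handed in, with the robot touching nothing.
It also fails if it takes over 72 s, if anything falls off the work surface, if the arm or the gripper's body presses on something with over 40 N, if the wrist force passes 120 N, or if a joint passes its speed limit or range.

## Working session

There is one attempt and no reset: what is moved stays moved. The work goes in short steps, Python scripts to look and compute and a shell command to move; the robot and the scene stay as the last step left them, time stands still between calls to the robot, and variables do not carry over. Pictures are saved under pics/ and viewed, and the job is handed in when it is done.

```bash
ls; mkdir -p pics; python3 - <<'E'
from bench import ctrl
import cv2,numpy as np
o=ctrl.get_obs();print({k:np.round(v,3) for k,v in o.items()},ctrl.pinch_z)
for n in("scene","top","wrist"):
    im=ctrl.camera(n);cv2.imwrite(f"pics/{n}0.png",im[:,:,::-1]);
    print(n,{k:np.round(v,4).tolist() for k,v in ctrl.camera_info(n).items()})
E
```

```text
pics
{'time_s': np.float64(0.0), 'q': array([-1.44 ,  0.182,  1.608, -0.   ,  1.354, -0.206]), 'dq': array([ 0.   ,  0.001, -0.   ,  0.001,  0.001,  0.   ]), 'joint_efforts': array([ 3.0000e-03, -4.4487e+01, -3.5133e+01,  0.0000e+00,  9.0000e-03,
       -0.0000e+00]), 'eef_pos': array([ 0.19 , -0.542,  0.23 ]), 'eef_rot': array([ 0.119, -0.119,  0.698, -0.696]), 'wrist_force': array([0.462, 1.211, 0.247]), 'torque': array([-0.009,  0.062, -0.001]), 'opening': np.float64(1.003)} 0.0187
scene {'fx': 388.573, 'fy': 388.573, 'cx': 335.2345, 'cy': 196.4471, 'origin': [1.2168, -0.2667, 0.8278], 'rotation': [-0.3213, 0.7598, 0.5248, -0.2099]}
top {'fx': 508.3949, 'fy': 508.3949, 'cx': 318.7261, 'cy': 195.3674, 'origin': [0.4862, 0.0087, 1.4963], 'rotation': [0.0185, -0.7001, 0.7136, -0.0164]}
wrist {'fx': 293.5119, 'fy': 293.5119, 'cx': 320.0712, 'cy': 196.7515, 'tool_from_camera': [[-0.0004, 0.9591, 0.283, -0.0724], [-0.0002, -0.283, 0.9591, -0.1424], [1.0, 0.0003, 0.0003, -0.0001], [0.0, 0.0, 0.0, 1.0]]}
```

View pics/scene0.png

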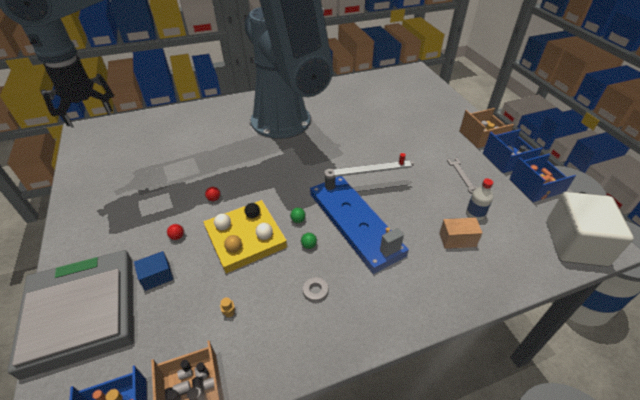

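View pics/top0.png

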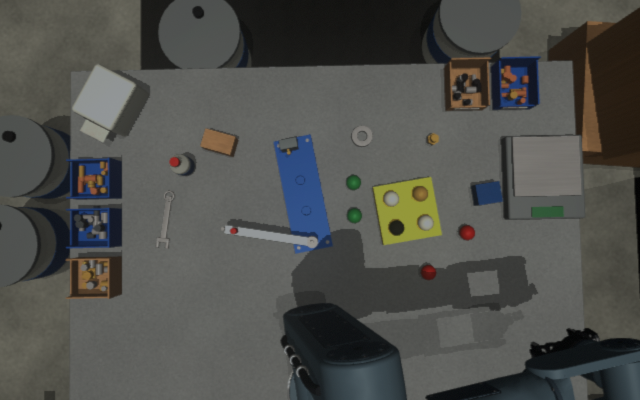

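View pics/wrist0.png

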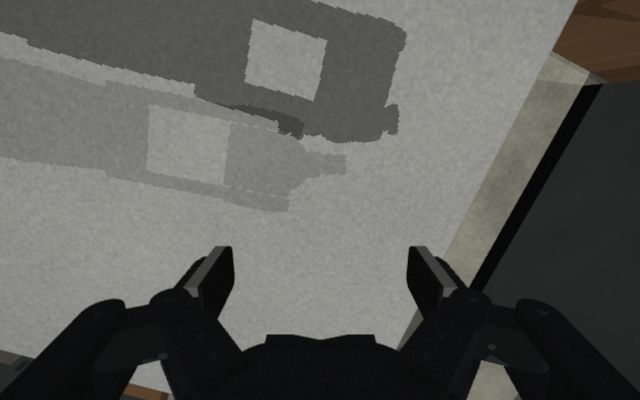

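The top view shows white balls at about (391,199) and (426,223), with brass at (420,194) and black at (397,228). The hinge is at (313,242), the knob at (234,230) and the detent housing at (288,146). Green and red look-alikes lie outside the tray. Next I'll measure these.

```bash
cat > h.py <<'E'
from bench import ctrl
import cv2,numpy as np
from scipy.spatial.transform import Rotation as R
def rot(q): return R.from_quat([q[1],q[2],q[3],q[0]]).as_matrix()
def campose(name,obs=None):
    ci=ctrl.camera_info(name);K=(ci['fx'],ci['fy'],ci['cx'],ci['cy'])
    if name=='wrist':
        o=obs or ctrl.get_obs();T=np.eye(4);T[:3,:3]=rot(o['eef_rot']);T[:3,3]=o['eef_pos']
        T=T@np.array(ci['tool_from_camera']);return K,T[:3,3],T[:3,:3]
    r=np.array(ci['rotation']);return K,np.array(ci['origin']),(r if r.shape==(3,3) else rot(r))
def hit(P,uv,z):
    K,o,Rm=P;uv=np.atleast_2d(uv)
    d=np.c_[(uv[:,0]-K[2])/K[0],(uv[:,1]-K[3])/K[1],np.ones(len(uv))]@Rm.T
    return o+d*((z-o[2])/d[:,2])[:,None]
def proj(P,X):
    K,o,Rm=P;c=(np.atleast_2d(X)-o)@Rm
    return np.c_[K[0]*c[:,0]/c[:,2]+K[2],K[1]*c[:,1]/c[:,2]+K[3]]
E
python3 - <<'E'
from h import *
for n in("top","scene"):
    P=campose(n);print(n)
    for t in("white_a_center","black_center","brass_center","stock","kit","keeper","keeper_knob"):
        for d in ctrl.silhouettes(t,n)[:6]:
            ys,xs=np.nonzero(d['mask']);c=(xs.mean(),ys.mean())
            z={'stock':.03,'kit':.03,'keeper':.0855,'keeper_knob':.1035}.get(t,.047)
            print(t,round(d['score'],2),np.round(c,1),len(xs),np.round(hit(P,c,z)[0],4), d['bbox'])
E
```

```text
top
white_a_center 0.69 [427.7 272.3] 168 [ 0.334  -0.2917  0.047 ] [421.2, 263.5, 435.6, 280.5]
white_a_center 0.58 [466.7 232.5] 212 [ 0.4441 -0.4058  0.047 ] [458.3, 225.9, 475.2, 237.8]
white_a_center 0.55 [425.1 222.2] 211 [ 0.4756 -0.2888  0.047 ] [419.1, 214.7, 433.6, 232.5]
black_center 0.76 [396.5 226.4] 162 [ 0.4653 -0.2072  0.047 ] [391.1, 223.3, 401.6, 232.4]
brass_center 0.62 [271.  235.8] 814 [0.4453 0.1504 0.047 ] [220.7, 225.7, 318.5, 247.3]
brass_center 0.55 [419.8 193.2] 190 [ 0.5584 -0.2759  0.047 ] [411.9, 184.3, 427.8, 201.7]
stock 0.61 [406.1 210.9] 2952 [ 0.5091 -0.2383  0.03  ] [373.3, 175.0, 444.5, 244.7]
kit 0.88 [296.9 198.8] 4999 [0.5501 0.0757 0.03  ] [221.2, 134.4, 333.9, 255.1]
kit 0.39 [405.7 210.8] 2822 [ 0.5093 -0.2374  0.03  ] [374.1, 175.5, 442.0, 246.8]
keeper 0.81 [270.2 235.7] 839 [0.4467 0.1488 0.0855] [220.3, 228.5, 317.3, 250.5]
keeper 0.65 [405.3 210.9] 2683 [ 0.5081 -0.2268  0.0855] [374.4, 174.0, 442.7, 246.3]
keeper_knob 0.98 [270.2 235.6] 791 [0.4475 0.1469 0.1035] [219.1, 224.6, 315.0, 250.0]
scene
white_a_center 0.8 [175.1 231.2] 215 [
[... 223 characters left out ...]
6, 219.6, 201.2]
black_center 0.5 [252.4 209.8] 217 [ 0.461  -0.2019  0.047 ] [247.8, 202.9, 261.0, 217.8]
brass_center 0.64 [232.5 243.4] 227 [ 0.558  -0.2745  0.047 ] [225.0, 235.6, 239.6, 252.7]
brass_center 0.41 [368.6 168.3] 632 [0.4112 0.1709 0.047 ] [327.1, 152.0, 413.1, 180.3]
stock 0.6 [245.6 237.8] 2884 [ 0.5371 -0.2392  0.03  ] [203.7, 202.7, 288.9, 269.2]
kit 0.63 [361.3 215.9] 5252 [0.5708 0.0767 0.03  ] [309.8, 151.4, 414.0, 273.3]
kit 0.61 [227.1 307. ] 240 [ 0.7198 -0.3196  0.03  ] [220.3, 298.6, 233.9, 316.7]
keeper 0.85 [371.3 168. ] 663 [0.4524 0.1572 0.0855] [324.6, 153.2, 411.4, 178.0]
keeper_knob 0.85 [370.3 168. ] 729 [0.4703 0.1441 0.1035] [325.7, 152.4, 412.4, 181.5]
```

```bash
python3 - <<'E'
from h import *
P=campose('top');im=cv2.imread('pics/top0.png');hsv=cv2.cvtColor(im,cv2.COLOR_BGR2HSV)
def m(lo,hi,box):
    k=cv2.inRange(hsv,lo,hi);z=np.zeros_like(k);l,t,r,b=box;z[t:b,l:r]=k[t:b,l:r];return z
y=m((20,120,60),(35,255,255),(365,165,450,255));b=m((100,120,40),(125,255,255),(265,125,335,260))
for k in(y,b):
    r=cv2.minAreaRect(cv2.findNonZero(k));w=hit(P,cv2.boxPoints(r),.03);print(r,'\n',np.round(w,4),np.round(w.mean(0),4),np.linalg.norm(w[1]-w[0]),np.linalg.norm(w[2]-w[1]))
    ys,xs=np.nonzero(k)
red=m((0,120,60),(8,255,255),(222,220,245,242))|m((172,120,60),(180,255,255),(222,220,245,242));ys,xs=np.nonzero(red);print('knob',xs.mean(),ys.mean(),len(xs),hit(P,(xs.mean(),ys.mean()),.1185))
g=cv2.inRange(hsv,(0,0,170),(180,45,255))
n,l,s,c=cv2.connectedComponentsWithStats(g[165:255,365:450])
for i in range(1,n):
    if s[i,4]>20: print(s[i],c[i]+[365,165],hit(P,c[i]+[365,165],.047))
T=rot(ctrl.get_obs()['eef_rot']);print(T.round(3))
cv2.imwrite('pics/crop.png',cv2.resize(im[120:260,210:450],None,fx=3.3,fy=3.3,interpolation=cv2.INTER_CUBIC))
E
```

```text
((406.7047424316406, 210.4932861328125), (59.144935607910156, 59.608367919921875), 79.99201965332031) 
 [[ 0.5812 -0.1425  0.03  ]
 [ 0.608  -0.3129  0.03  ]
 [ 0.4395 -0.3374  0.03  ]
 [ 0.413  -0.168   0.03  ]] [ 0.5104 -0.2402  0.03  ] 0.1724201532494247 0.1702154056127062
((302.5192565917969, 193.59616088867188), (113.55122375488281, 38.04652786254883), 78.69007110595703) 
 [[ 0.7174  0.143   0.03  ]
 [ 0.7371  0.0343  0.03  ]
 [ 0.4137 -0.0238  0.03  ]
 [ 0.3943  0.0838  0.03  ]] [0.5656 0.0593 0.03  ] 0.1104895155209104 0.328644539656771
knob 233.36666666666667 230.36666666666667 30 [[0.46399574 0.24497724 0.1185    ]]
[[-0.944  0.     0.33 ]
 [-0.33  -0.    -0.944]
 [-0.    -1.     0.   ]]
```

View pics/crop.png

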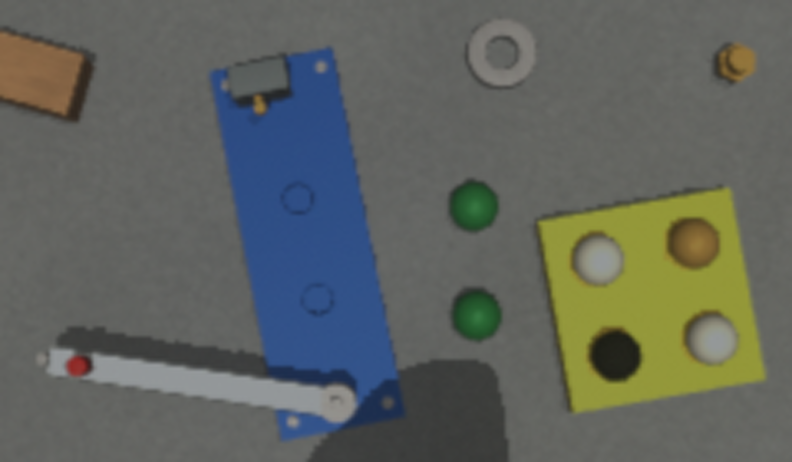

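```bash
python3 -m pendant '[0.035,0.035,-0.008,0,0,3.4,0.06,0.036,0.035,-0.008,0,0,3.4,0.06,0.036,0.035,-0.008,0,0,3.4,0.06,0.036,0.035,-0.008,0,0,3.4,0.06,0.036,0.035,-0.008,0,0,3.4,0.06,0.036,0.035,-0.008,0,0,3.4,0.06,0.036,0.035,-0.008,0,0,3.4,0.06,0.035,0.035,-0.008,0,0,3.4,0.06,0.035,0.035,-0.008,0,0,3.4,0.06,0.035,0.035,-0.008,0,0,3.4,0.06,0,0,0,0,0,0,0.06,0,0,0,0,0,0,0.06]'
python3 - <<'E'
from h import *
P=campose('wrist');im=ctrl.camera('wrist')[:,:,::-1].copy()
u=np.array([.9888,.1495]);v=np.array([-.1495,.9888]);c=np.array([.5104,-.2402])
for a in(1,-1):
  for b in(1,-1):
    p=c+.042*(a*u+b*v);q=proj(P,[*p,.047])[0];cv2.drawMarker(im,tuple(int(x) for x in q),(255,0,255),0,12);print(a,b,p,q)
cv2.imwrite('pics/w1.png',im);o=ctrl.get_obs();print(o['eef_pos'],rot(o['eef_rot']).round(3))
E
```

```text
time_s: 2.35
eef_pos: [0.5458, -0.1928, 0.1512]
eef_rot: [0.317, -0.317, 0.632, -0.632]
wrist_force: [-0.5, 0.3, 1.0]
opening: 0.7
1 1 [ 0.5456506 -0.1923914] [319.38567504 196.01425502]
1 -1 [ 0.5582086 -0.2754506] [383.42359958 256.88720285]
-1 1 [ 0.4625914 -0.2049494] [256.05176369 257.37801859]
-1 -1 [ 0.4751494 -0.2880086] [320.00524459 311.16756993]
[ 0.54564128 -0.1933762   0.15140783] [[-0.598 -0.     0.801]
 [-0.801 -0.    -0.598]
 [ 0.    -1.     0.   ]]
```

View pics/w1.png

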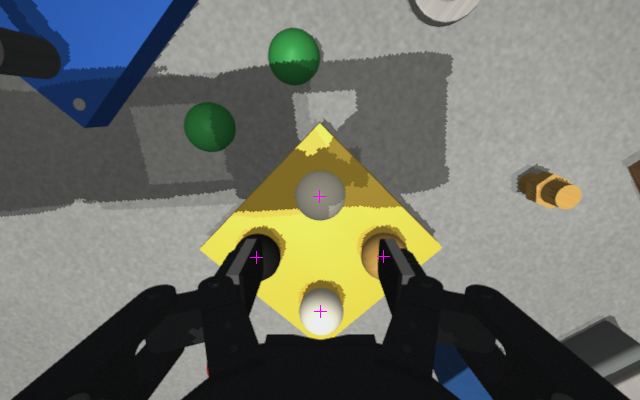

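The wrist view agrees with the model: white A is at (320,195) and the predicted marks fall on all four balls. I'll descend and grip it.

```bash
python3 -m pendant '[0,0.001,-0.045,0,0,0,0.06,0,0,-0.04,0,0,0,0.06,0,0,-0.02,0,0,0,0.06,0,0,-0.01,0,0,0,0.06,0,0,0,0,0,0,0.06,0,0,0,0,0,0,0.03,0,0,0,0,0,0,0.03,0,0,0,0,0,0,0.03,0,0,0,0,0,0,0.03,0,0,0,0,0,0,0.03]'
python3 - <<'E'
from h import *
cv2.imwrite('pics/w2.png',ctrl.camera('wrist')[:,:,::-1]);print(ctrl.get_obs()['opening']*85.4)
E
```

```text
time_s: 3.65
eef_pos: [0.5471, -0.1923, 0.0384]
eef_rot: [-0.318, 0.317, -0.631, 0.633]
wrist_force: [-1.8, -0.1, 5.9]
opening: 0.48
41.141018420098035
```

View pics/w2.png

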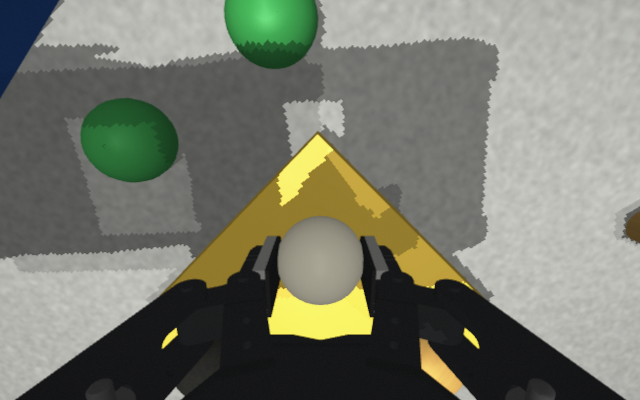

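```bash
python3 -m pendant '[0,0,0,0,0,0,0.06,0,0,0,0,0,0,0.06,0,0,-0.004,0,0,0,0.06,0,0,0,0,0,0,0.06]'; python3 -m pendant '[0,0,0,0,0,0,0.03,0,0,0,0,0,0,0.03,0,0,0,0,0,0,0.03,0,0,0,0,0,0,0.03,0,0,0,0,0,0,0.03]'; python3 -c "
from bench import ctrl
print(ctrl.get_obs()['opening']*85.4)"
```

```text
time_s: 4.2
eef_pos: [0.5456, -0.1915, 0.0317]
eef_rot: [0.317, -0.317, 0.632, -0.632]
wrist_force: [0.8, 0.7, -0.4]
opening: 0.708
time_s: 4.82
eef_pos: [0.5462, -0.1919, 0.0325]
eef_rot: [-0.317, 0.317, -0.632, 0.632]
wrist_force: [0.2, -0.4, 1.5]
opening: 0.485
41.45333255324015
```

```bash
python3 -m pendant '[0,0,0.01,0,0,0,0.03,0,0,0.02,0,0,0,0.03,0,0,0.04,0,0,0,0.03,0,0,0.04,0,0,0,0.03,0,0,0,0,0,0,0.03]'
python3 - <<'E'
from h import *
cv2.imwrite('pics/w3.png',ctrl.camera('wrist')[:,:,::-1]);o=ctrl.get_obs();print(o['opening']*85.4,o['eef_pos'])
E
```

```text
time_s: 5.45
eef_pos: [0.5487, -0.1932, 0.1477]
eef_rot: [-0.319, 0.316, -0.629, 0.635]
wrist_force: [-0.5, 0.1, -0.8]
opening: 0.483
41.587587269304024 [ 0.54726069 -0.19234846  0.14510124]
```

View pics/w3.png

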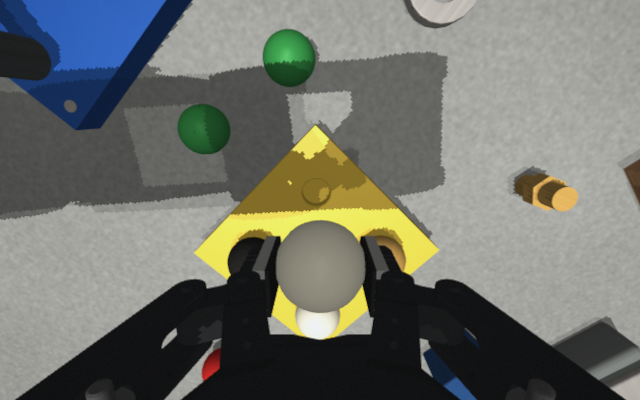

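```bash
python3 -m pendant '[0.01,0.04,0,0,0,0,0.03,0.012,0.055,0,0,0,0,0.03,0.012,0.055,0,0,0,0,0.03,0.012,0.055,0,0,0,0,0.03,0.012,0.04,0,0,0,0,0.03,0.001,0.0135,0,0,0,0,0.03,0,0,0,0,0,0,0.03,0,0,0,0,0,0,0.03]'
cat > look.py <<'E'
from h import *
import sys
c=np.array([.5656,.0593]);a=np.radians(10.4);u=np.array([np.cos(a),np.sin(a)])
for i in range(1):
    o=ctrl.get_obs();P=campose('wrist',o);im=ctrl.camera('wrist')[:,:,::-1].copy()
cv2.imwrite('pics/'+sys.argv[1]+'_raw.png',im)
for s,z in((-.05,.03),(.04,.03)):
    p=c+s*u;v=np.array([-u[1],u[0]])
    t=np.linspace(0,2*np.pi,40);ring=np.c_[p+.013*np.outer(np.cos(t),u)+.013*np.outer(np.sin(t),v),np.full(40,z)]
    cv2.polylines(im,[proj(P,ring).astype(int)],True,(255,0,255),1);print(p,proj(P,[*p,z]))
cv2.imwrite('pics/'+sys.argv[1]+'.png',im);print(o['eef_pos'],o['wrist_force'],o['opening'])
E
python3 look.py w4
```

```text
time_s: 6.5
eef_pos: [0.6045, 0.0655, 0.1417]
eef_rot: [0.316, -0.317, 0.632, -0.632]
wrist_force: [0.5, -0.5, -1.8]
opening: 0.485
[0.51642143 0.05027404] [[256.0874639  258.60677795]]
[0.60494286 0.06652077] [[319.61690934 192.66348771]]
[0.60449584 0.06551264 0.1417373 ] [ 0.49525856 -0.53528989 -1.78279529] 0.4851164968786607
```

View pics/w4.png

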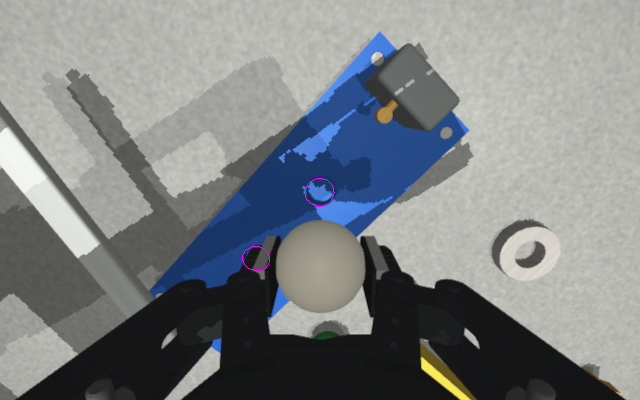

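```bash
python3 - <<'E'
import cv2
a=cv2.imread('pics/w4_raw.png')[150:240,250:390];b=cv2.imread('pics/w4.png')[150:240,250:390]
cv2.imwrite('pics/w4z.png',cv2.resize(cv2.convertScaleAbs(cv2.hconcat([a,b]),alpha=1.6),None,fx=2.8,fy=2.8,interpolation=cv2.INTER_CUBIC))
E
```

```text
(no output)
```

View pics/w4z.png

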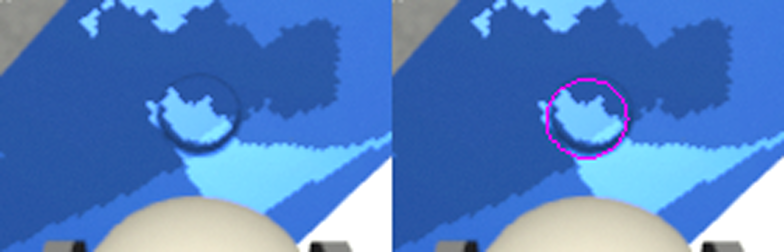

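```bash
python3 -m pendant '[0.002,0.001,-0.02,0,0,0,0.03,0,0,-0.03,0,0,0,0.03,0,0,-0.03,0,0,0,0.03,0,0,-0.015,0,0,0,0.03,0,0,-0.005,0,0,0,0.03,0,0,-0.003,0,0,0,0.03,0,0,-0.001,0,0,0,0.03,0,0,0,0,0,0,0.03]';python3 look.py w5
```

```text
time_s: 7.55
eef_pos: [0.6076, 0.0678, 0.0391]
eef_rot: [-0.318, 0.317, -0.632, 0.632]
wrist_force: [0.2, 0.0, -1.6]
opening: 0.488
[0.51642143 0.05027404] [[220.24214659 343.13760127]]
[0.60494286 0.06652077] [[317.15336051 247.97090131]]
[0.60763532 0.06782085 0.03911407] [ 0.24004498  0.00952465 -1.58525774] 0.48800189692464274
```

View pics/w5.png

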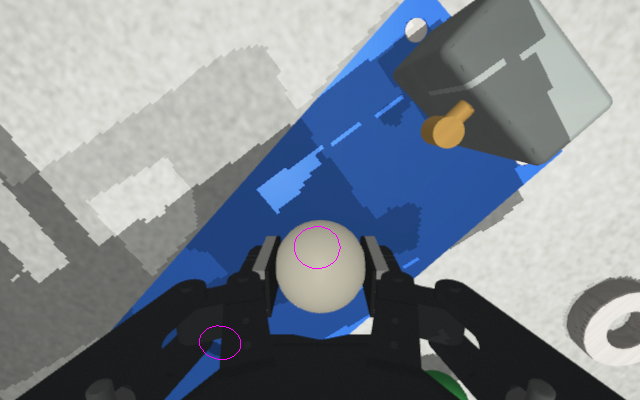

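Still hanging (fz -1.6). I'll lower it in 1 mm rows.

```bash
python3 -m pendant '[0,0,-0.002,0,0,0,0.03,0,0,-0.001,0,0,0,0.03,0,0,-0.001,0,0,0,0.03,0,0,0,0,0,0,0.03]';python3 -m pendant '[0,0,-0.001,0,0,0,0.03,0,0,0,0,0,0,0.03]'
```

```text
time_s: 8.1
eef_pos: [0.6069, 0.0678, 0.0341]
eef_rot: [0.317, -0.317, 0.632, -0.632]
wrist_force: [0.3, -0.4, -1.4]
opening: 0.482
time_s: 8.35
eef_pos: [0.6071, 0.0678, 0.0333]
eef_rot: [-0.317, 0.317, -0.632, 0.632]
wrist_force: [-0.5, -1.2, -1.3]
opening: 0.486
```

```bash
python3 -m pendant '[0,0,-0.001,0,0,0,0.03,0,0,0,0,0,0,0.03]';python3 -m pendant '[0,0,-0.0005,0,0,0,0.03,0,0,0,0,0,0,0.03]'
```

```text
time_s: 8.6
eef_pos: [0.6073, 0.0677, 0.0328]
eef_rot: [-0.317, 0.317, -0.632, 0.632]
wrist_force: [-1.9, -1.5, 3.1]
opening: 0.487
time_s: 8.85
eef_pos: [0.6073, 0.0677, 0.0326]
eef_rot: [-0.317, 0.317, -0.632, 0.632]
wrist_force: [-2.0, -1.2, 6.4]
opening: 0.485
```

```bash
python3 -m pendant '[-0.0007,-0.0005,0.0005,0,0,0,0.03,0,0,0,0,0,0,0.03,0,0,0,0,0,0,0.05,0,0,0,0,0,0,0.06,0,0,0,0,0,0,0.06]';python3 look.py w6
```

```text
time_s: 9.48
eef_pos: [0.6062, 0.0673, 0.032]
eef_rot: [0.317, -0.317, 0.632, -0.632]
wrist_force: [0.1, -0.8, 0.3]
opening: 0.701
[0.51642143 0.05027404] [[217.73753886 350.10215139]]
[0.60494286 0.06652077] [[318.58020312 251.69665294]]
[0.60621039 0.06730596 0.03204816] [ 0.05943794 -0.77797412  0.30954958] 0.7010426893098632
```

View pics/w6.png

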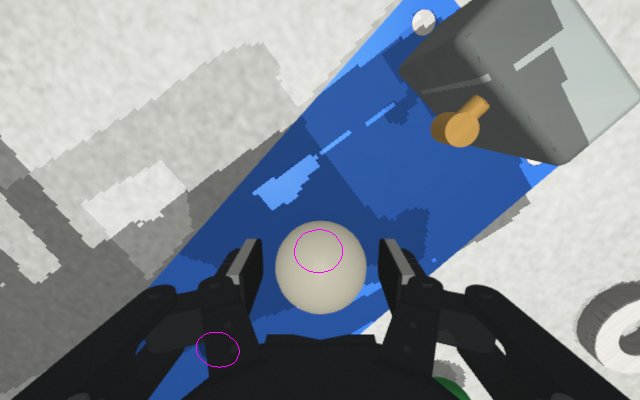

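Ball A rests in pocket1, centred at (320,267). Next is white B.

```bash
python3 -m pendant '[0,0,0.02,0,0,0,0.06,0,0,0.04,0,0,0,0.06,0,0,0.05,0,0,0,0.06,-0.015,-0.04,0,0,0,0,0.06,-0.02,-0.055,0,0,0,0,0.06,-0.02,-0.055,0,0,0,0,0.06,-0.02,-0.055,0,0,0,0,0.06,-0.02,-0.055,0,0,0,0,0.06,-0.02,-0.055,0,0,0,0,0.06,-0.016,-0.04,0,0,0,0,0.06,0,0,0,0,0,0,0.06,0,0,0,0,0,0,0.06]'
python3 - <<'E'
from h import *
o=ctrl.get_obs();P=campose('wrist',o);im=ctrl.camera('wrist')[:,:,::-1].copy()
q=proj(P,[.4752,-.2880,.047])[0];cv2.drawMarker(im,tuple(int(x) for x in q),(255,0,255),0,12);print(q,o['eef_pos'])
cv2.imwrite('pics/w7.png',im)
E
```

```text
time_s: 11.02
eef_pos: [0.4756, -0.2875, 0.1432]
eef_rot: [-0.317, 0.317, -0.632, 0.632]
wrist_force: [-0.5, 0.3, -0.7]
opening: 0.702
[319.67101587 199.67533162] [ 0.4755749  -0.28751895  0.14317755]
```

View pics/w7.png

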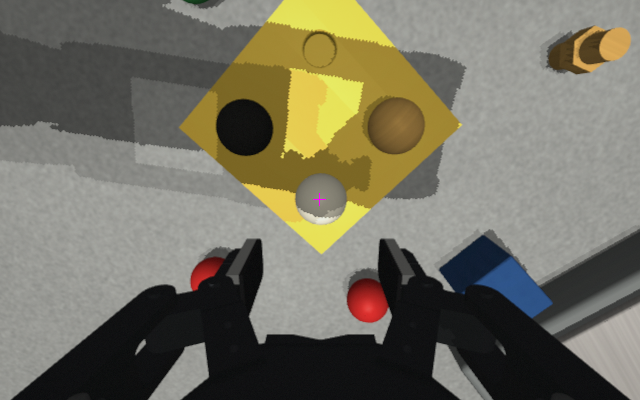

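```bash
python3 -m pendant '[0,0,-0.045,0,0,0,0.06,0,0,-0.04,0,0,0,0.06,0,0,-0.018,0,0,0,0.06,0,0,-0.007,0,0,0,0.06,0,0,0,0,0,0,0.06,0,0,0,0,0,0,0.03,0,0,0,0,0,0,0.03,0,0,0,0,0,0,0.03,0,0,0,0,0,0,0.03,0,0,0,0,0,0,0.03]'
```

```text
time_s: 12.32
eef_pos: [0.4763, -0.2885, 0.0341]
eef_rot: [-0.318, 0.317, -0.631, 0.633]
wrist_force: [-1.1, 1.7, 5.5]
opening: 0.484
```

```bash
python3 -m pendant '[0,0,0.01,0,0,0,0.03,0,0,0.02,0,0,0,0.03,0,0,0.04,0,0,0,0.03,0,0,0.04,0,0,0,0.03,0.005,0.04,0,0,0,0,0.03,0.007,0.055,0,0,0,0,0.03,0.007,0.055,0,0,0,0,0.03,0.007,0.055,0,0,0,0,0.03,0.007,0.055,0,0,0,0,0.03,0.007,0.055,0,0,0,0,0.03,0.0025,0.0235,0,0,0,0,0.03,0,0,0,0,0,0,0.03]';python3 -m pendant '[0,0,0,0,0,0,0.03]'; python3 look.py w8;python3 - <<'E'
import cv2
a=cv2.imread('pics/w8_raw.png')[150:240,250:390];b=cv2.imread('pics/w8.png')[150:240,250:390]
cv2.imwrite('pics/w8z.png',cv2.resize(cv2.convertScaleAbs(cv2.hconcat([a,b]),alpha=1.6),None,fx=2.8,fy=2.8,interpolation=cv2.INTER_CUBIC))
E
```

```text
time_s: 13.82
eef_pos: [0.5178, 0.0525, 0.1429]
eef_rot: [-0.318, 0.318, -0.631, 0.632]
wrist_force: [0.1, -0.1, -2.5]
opening: 0.483
time_s: 13.95
eef_pos: [0.5179, 0.0502, 0.1427]
eef_rot: [-0.317, 0.317, -0.632, 0.632]
wrist_force: [0.7, -1.0, -2.3]
opening: 0.483
[0.51642143 0.05027404] [[318.38215293 194.48955404]]
[0.60494286 0.06652077] [[391.16552022 119.09503299]]
[0.51786716 0.05019298 0.14266657] [ 0.72260163 -0.97237716 -2.33546065] 0.48287648296703367
```

View pics/w8.png

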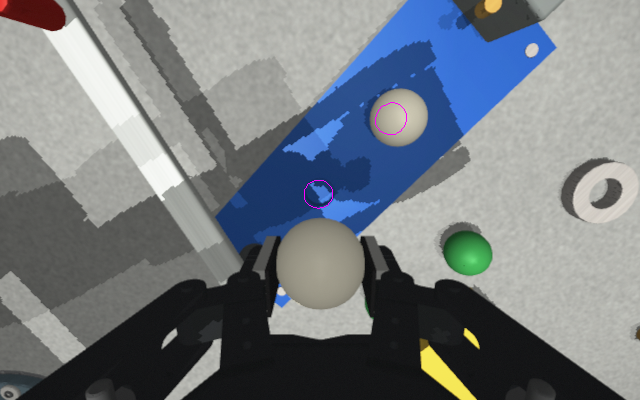

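View pics/w8z.png

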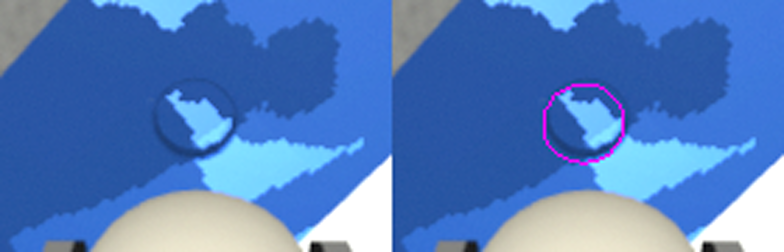

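```bash
python3 -m pendant '[0.0003,0.001,-0.02,0,0,0,0.03,0,0,-0.03,0,0,0,0.03,0,0,-0.03,0,0,0,0.03,0,0,-0.015,0,0,0,0.03,0,0,-0.005,0,0,0,0.03,0,0,-0.003,0,0,0,0.03,0,0,-0.002,0,0,0,0.03,0,0,-0.001,0,0,0,0.03,0,0,-0.001,0,0,0,0.03,0,0,0,0,0,0,0.03]';python3 -m pendant '[0,0,-0.001,0,0,0,0.03,0,0,0,0,0,0,0.03]'
```

```text
time_s: 15.25
eef_pos: [0.5182, 0.0519, 0.0354]
eef_rot: [-0.317, 0.317, -0.632, 0.632]
wrist_force: [-0.5, -0.7, -2.3]
opening: 0.479
time_s: 15.5
eef_pos: [0.5184, 0.0518, 0.0347]
eef_rot: [-0.317, 0.317, -0.632, 0.632]
wrist_force: [-1.1, 0.5, 2.7]
opening: 0.479
```

```bash
python3 -m pendant '[0,0,-0.0005,0,0,0,0.03,0,0,0,0,0,0,0.03]';python3 -m pendant '[0,0,0,0,0,0,0.05,0,0,0,0,0,0,0.06,0,0,0,0,0,0,0.06]'; python3 look.py w9
```

```text
time_s: 15.75
eef_pos: [0.5185, 0.0517, 0.0345]
eef_rot: [-0.317, 0.317, -0.632, 0.632]
wrist_force: [-3.3, -0.6, 6.0]
opening: 0.48
time_s: 16.12
eef_pos: [0.5181, 0.0518, 0.0336]
eef_rot: [0.317, -0.317, 0.632, -0.632]
wrist_force: [-0.6, 0.6, 0.5]
opening: 0.705
[0.51642143 0.05027404] [[318.86981808 251.72197362]]
[0.60494286 0.06652077] [[444.96376081 128.70230564]]
[0.51805826 0.05180566 0.03362328] [-0.56105526  0.56780056  0.45126478] 0.7046935604075651
```

View pics/w9.png

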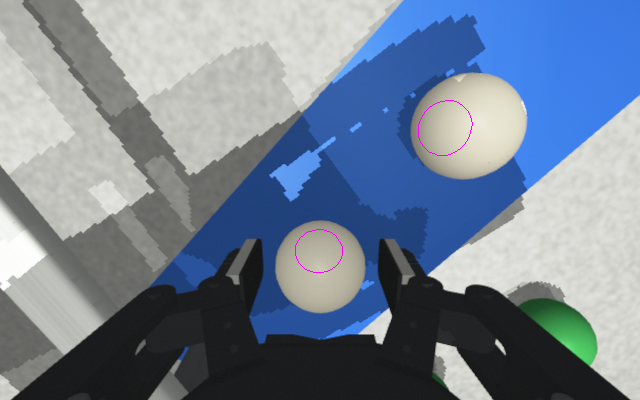

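Both white balls are seated, at (320,267) and (470,125) in this view. Next I'll raise the arm and look at the knob.

```bash
python3 -m pendant '[0,0,0.027,0,0,0,0.06,0,0,0.05,0,0,0,0.06,0,0,0.06,0,0,0,0.05,-0.009,0.03,0.03,0,0,5,0.05,-0.011,0.045,0,0,0,6,0.05,-0.011,0.045,0,0,0,6,0.05,-0.011,0.045,0,0,0,6,0.05,-0.011,0.028,0,0,0,3.7,0.05,0,0,0,0,0,0,0.05,0,0,0,0,0,0,0.05]'
python3 - <<'E'
from h import *
o=ctrl.get_obs();P=campose('wrist',o);raw=ctrl.camera('wrist')[:,:,::-1].copy()
im=raw.copy()
for z in(.0855,.1215):
    q=proj(P,[.4645,.2455,z])[0];cv2.drawMarker(im,tuple(int(x) for x in q),(255,0,255),0,8);print(q)
print(o['eef_pos'],rot(o['eef_rot']).round(3))
cv2.imwrite('pics/w10.png',im)
E
```

```text
time_s: 17.42
eef_pos: [0.4653, 0.2443, 0.2007]
eef_rot: [-0.454, 0.454, -0.542, 0.542]
wrist_force: [0.7, -1.4, -0.3]
opening: 0.586
[318.5566431  191.63321594]
[318.3190035 203.7389802]
[0.46527814 0.24432984 0.20068481] [[-0.174  0.     0.985]
 [-0.985 -0.    -0.174]
 [ 0.    -1.     0.   ]]
```

View pics/w10.png

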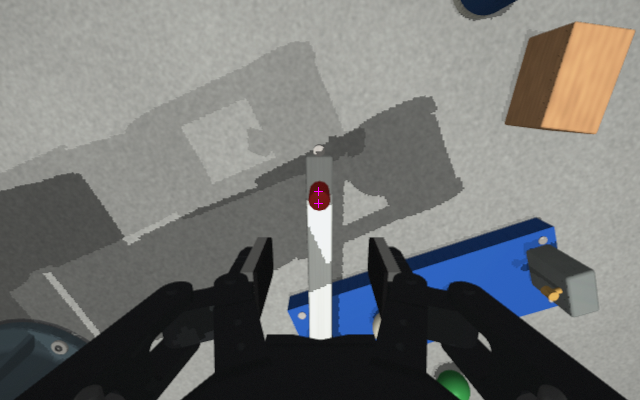

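```bash
python3 -m pendant '[-0.0005,0.002,-0.03,0,0,0,0.05,0,0,-0.04,0,0,0,0.05,0,0,-0.025,0,0,0,0.05,0,0,-0.012,0,0,0,0.05,0,0,0,0,0,0,0.05]'
python3 - <<'E'
from h import *
o=ctrl.get_obs();cv2.imwrite('pics/w11.png',ctrl.camera('wrist')[:,:,::-1]);print(o['eef_pos'])
H=np.array([.4295,.035]);a=np.radians(80.5-62*np.arange(14)/13);p=H+.2147*np.c_[np.cos(a),np.sin(a)];print(np.diff(p,axis=0).round(4).tolist(),p[-1])
f=H+.215*np.array([np.cos(np.radians(10.4)),np.sin(np.radians(10.4))]);print(f)
E
```

```text
time_s: 18.1
eef_pos: [0.4647, 0.246, 0.0934]
eef_rot: [0.454, -0.455, 0.542, -0.542]
wrist_force: [0.0, 0.3, 0.2]
opening: 0.585
[0.46468427 0.2460272  0.09339337]
[[0.0175, -0.0037], [0.0171, -0.0051], [0.0166, -0.0065], [0.016, -0.0079], [0.0153, -0.0092], [0.0145, -0.0104], [0.0136, -0.0116], [0.0126, -0.0127], [0.0115, -0.0137], [0.0103, -0.0146], [0.009, -0.0154], [0.0077, -0.0161], [0.0064, -0.0167]] [0.63310509 0.10312531]
[0.64096787 0.07381162]
```

View pics/w11.png

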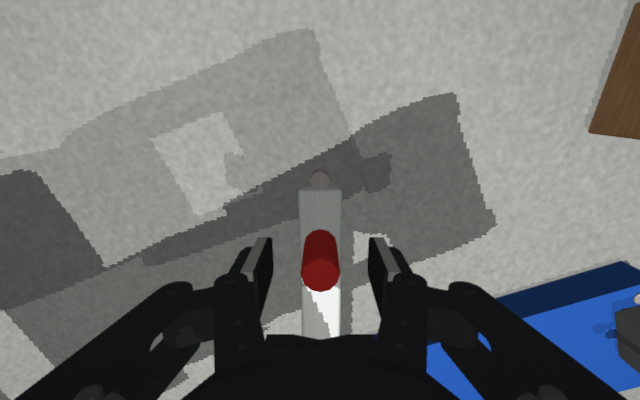

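The knob sits centred between the pads, with its top at (320,275). I'll close to a loose cage and swing along the arc.

```bash
python3 -m pendant '[0,0,0,0,0,0,0.028,0,0,0,0,0,0,0.028,0.006,-0.001,0,0,0,0,0.028,0.0175,-0.0037,0,0,0,-4.77,0.028,0.0171,-0.0051,0,0,0,-4.77,0.028,0.0166,-0.0065,0,0,0,-4.77,0.028,0.016,-0.0079,0,0,0,-4.77,0.028,0.0153,-0.0092,0,0,0,-4.77,0.028]'
python3 - <<'E'
from h import *
o=ctrl.get_obs();cv2.imwrite('pics/w12.png',ctrl.camera('wrist')[:,:,::-1]);print(o['eef_pos'])
E
```

```text
time_s: 19.15
eef_pos: [0.554, 0.2132, 0.0939]
eef_rot: [-0.332, 0.332, -0.624, 0.624]
wrist_force: [-0.9, 0.0, 0.1]
opening: 0.33
[0.55398459 0.21315757 0.09388517]
```

View pics/w12.png

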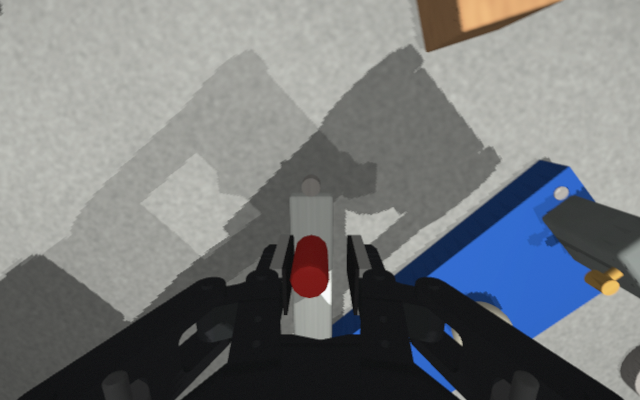

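```bash
python3 -m pendant '[0.0139,-0.011,0,0,0,-4.77,0.028,0.013,-0.0122,0,0,0,-4.77,0.028,0.012,-0.0133,0,0,0,-4.77,0.028,0.0109,-0.0143,0,0,0,-4.77,0.028,0.0097,-0.0152,0,0,0,-4.77,0.028,0.0084,-0.016,0,0,0,-4.77,0.028,0.0071,-0.0167,0,0,0,-4.77,0.028,0.0058,-0.0173,0,0,0,-4.77,0.028,0,0,0,0,0,0,0.028]'
python3 - <<'E'
from h import *
o=ctrl.get_obs();cv2.imwrite('pics/w13.png',ctrl.camera('wrist')[:,:,::-1]);cv2.imwrite('pics/s13.png',ctrl.camera('scene')[100:300,200:520,::-1]);print(o['eef_pos'])
E
```

```text
time_s: 20.32
eef_pos: [0.6344, 0.0965, 0.0939]
eef_rot: [-0.111, 0.11, -0.698, 0.698]
wrist_force: [-0.1, 0.8, -0.0]
opening: 0.333
[0.63435575 0.0965162  0.09390869]
```

View pics/w13.png

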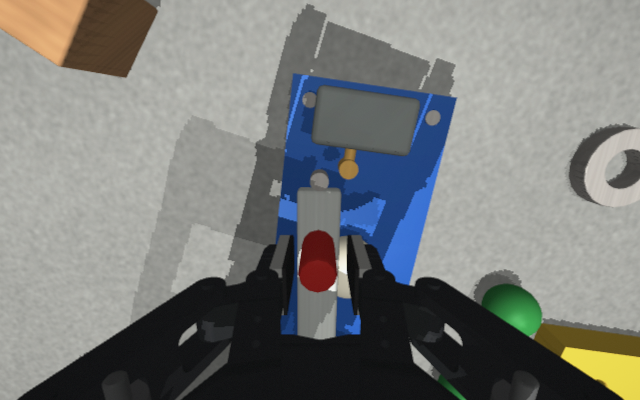

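```bash
python3 -m pendant '[0.0013,-0.0048,0,0,0,-1.5,0.028,0.0012,-0.0048,0,0,0,-1.4,0.028,0.0008,-0.003,0,0,0,-1,0.028,0.0006,-0.003,0,0,0,-1,0.028,0,0,0,0,0,0,0.028]'
python3 -m pendant '[0.0005,-0.003,0,0,0,-0.9,0.028,0,0,0,0,0,0,0.028]';python3 -m pendant '[0.0005,-0.003,0,0,0,-0.8,0.028,0,0,0,0,0,0,0.028]'
```

```text
time_s: 21.05
eef_pos: [0.6373, 0.0832, 0.0937]
eef_rot: [0.08, -0.081, 0.703, -0.702]
wrist_force: [-2.2, 5.6, 0.6]
opening: 0.329
time_s: 21.3
eef_pos: [0.6383, 0.0792, 0.0938]
eef_rot: [0.075, -0.075, 0.703, -0.703]
wrist_force: [0.8, 2.4, 0.5]
opening: 0.33
time_s: 21.55
eef_pos: [0.639, 0.075, 0.0938]
eef_rot: [-0.07, 0.07, -0.703, 0.704]
wrist_force: [-0.5, -0.2, 0.8]
opening: 0.326
```

```bash
python3 - <<'E'
from h import *
o=ctrl.get_obs();cv2.imwrite('pics/w14.png',ctrl.camera('wrist')[:,:,::-1]);print(o['eef_pos'])
E
```

```text
[0.63901592 0.07504299 0.09384223]
```

View pics/w14.png

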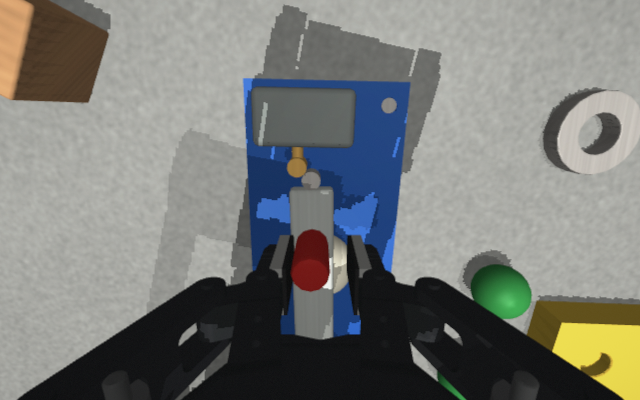

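```bash
python3 -m pendant '[0.0005,-0.002,0,0,0,-0.6,0.028,0,0,0,0,0,0,0.028]';python3 -m pendant '[0.0003,-0.002,0,0,0,-0.5,0.028,0,0,0,0,0,0,0.028]';python3 -m pendant '[0.0003,-0.0015,0,0,0,-0.5,0.028,0,0,0,0,0,0,0.028]'
```

```text
time_s: 21.85
eef_pos: [0.6394, 0.0735, 0.0938]
eef_rot: [-0.066, 0.066, -0.704, 0.704]
wrist_force: [0.0, 1.0, 1.2]
opening: 0.33
time_s: 22.1
eef_pos: [0.6397, 0.0716, 0.0938]
eef_rot: [-0.063, 0.063, -0.704, 0.704]
wrist_force: [0.7, -0.4, 0.2]
opening: 0.331
time_s: 22.35
eef_pos: [0.64, 0.0702, 0.0938]
eef_rot: [-0.06, 0.06, -0.705, 0.705]
wrist_force: [0.1, 1.0, 0.2]
opening: 0.328
```

```bash
python3 -m pendant '[0.0003,-0.0015,0,0,0,0,0.028,0,0,0,0,0,0,0.028]';python3 -m pendant '[0.0003,-0.0015,0,0,0,0,0.028,0,0,0,0,0,0,0.028]';python3 -m pendant '[0.0002,-0.001,0,0,0,0,0.028,0,0,0,0,0,0,0.028]'
python3 - <<'E'
from h import *
o=ctrl.get_obs();P=campose('wrist',o);im=ctrl.camera('wrist')[:,:,::-1].copy()
for r,z in((.255,.0855),(.215,.1215),(.215,.0855)):
    q=proj(P,[.4295+r*np.cos(np.radians(10.4)),.035+r*np.sin(np.radians(10.4)),z])[0];print(q);cv2.drawMarker(im,tuple(int(x) for x in q),(255,0,255),0,10)
cv2.imwrite('pics/w15.png',im);print(o['eef_pos'])
E
```

```text
time_s: 22.6
eef_pos: [0.6403, 0.0687, 0.0938]
eef_rot: [-0.06, 0.06, -0.705, 0.705]
wrist_force: [-0.0, 0.7, -0.6]
opening: 0.333
time_s: 22.85
eef_pos: [0.6404, 0.0678, 0.0938]
eef_rot: [0.06, -0.06, 0.705, -0.704]
wrist_force: [-0.4, 3.9, 0.2]
opening: 0.331
time_s: 23.1
eef_pos: [0.6405, 0.0677, 0.0937]
eef_rot: [0.06, -0.061, 0.705, -0.704]
wrist_force: [0.0, 6.4, 0.9]
opening: 0.327
[308.16069347 171.74795388]
[306.79961664 276.89715898]
[309.69323544 241.90366762]
[0.64046014 0.06768965 0.09374558]
```

View pics/w15.png

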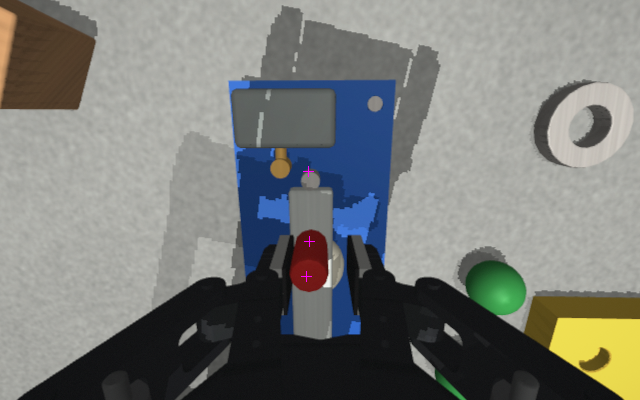

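```bash
python3 -m pendant '[0.0002,-0.0015,0,0,0,0,0.028,0,0,0,0,0,0,0.028]';python3 -m pendant '[0,0.0045,0,0,0,0,0.045,0,0.002,0,0,0,0,0.045,0,0,0,0,0,0,0.045,0,0,0.03,0,0,0,0.045,0,0,0.05,0,0,0,0.045,0,0,0.05,0,0,0,0.045,0,0,0,0,0,0,0.045]'
python3 -m pendant '[-0.045,-0.02,0.02,0,0,0,0.045,-0.05,-0.03,0,0,0,0,0.045,-0.05,-0.03,0,0,0,0,0.045,-0.03,-0.03,0,0,0,0,0.045,0,0,0,0,0,0,0.045,0,0,0,0,0,0,0.045]'
python3 - <<'E'
from h import *
o=ctrl.get_obs();P=campose('wrist',o);im=ctrl.camera('wrist')[:,:,::-1].copy()
cv2.imwrite('pics/w16.png',im)
t=ctrl.camera('top')[:,:,::-1];cv2.imwrite('pics/t16.png',t);cv2.imwrite('pics/t16z.png',cv2.resize(t[120:260,210:450],None,fx=3.3,fy=3.3,interpolation=cv2.INTER_CUBIC))
s=ctrl.camera('scene')[:,:,::-1];cv2.imwrite('pics/s16z.png',cv2.resize(s[130:330,140:520],None,fx=2.1,fy=2.1,interpolation=cv2.INTER_CUBIC))
E
```

```text
time_s: 23.4
eef_pos: [0.6405, 0.0675, 0.0937]
eef_rot: [0.06, -0.061, 0.706, -0.703]
wrist_force: [-1.2, 11.8, 1.6]
opening: 0.33
time_s: 24.28
eef_pos: [0.6441, 0.0707, 0.2299]
eef_rot: [-0.064, 0.057, -0.704, 0.705]
wrist_force: [1.2, -0.3, 0.9]
opening: 0.531
time_s: 25.02
eef_pos: [0.4661, -0.0388, 0.2435]
eef_rot: [0.06, -0.06, 0.705, -0.704]
wrist_force: [-0.7, -0.3, 0.3]
opening: 0.524
```

View pics/w16.png

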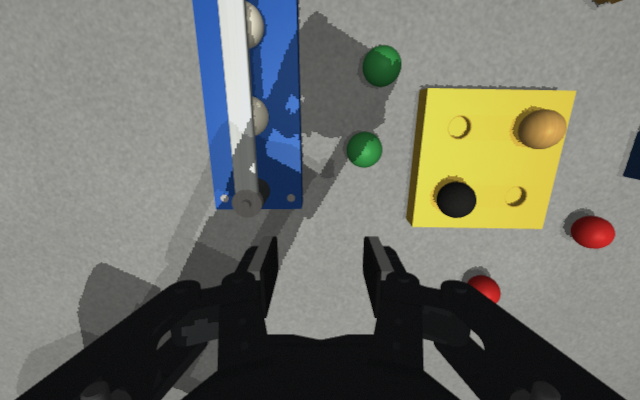

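View pics/t16z.png

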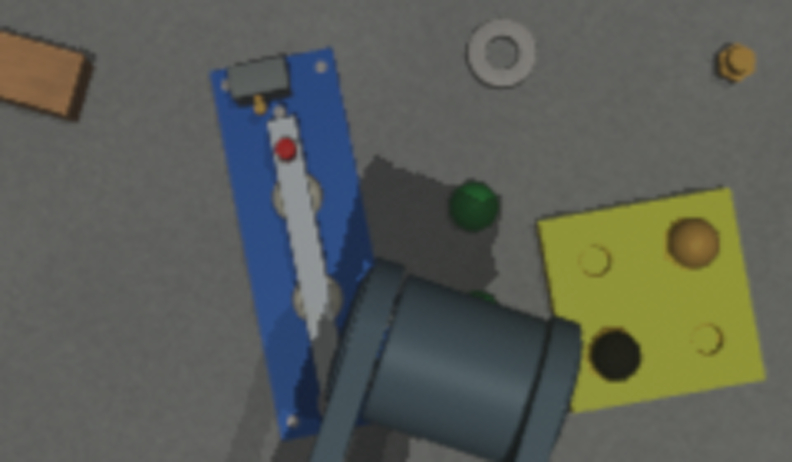

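View pics/s16z.png

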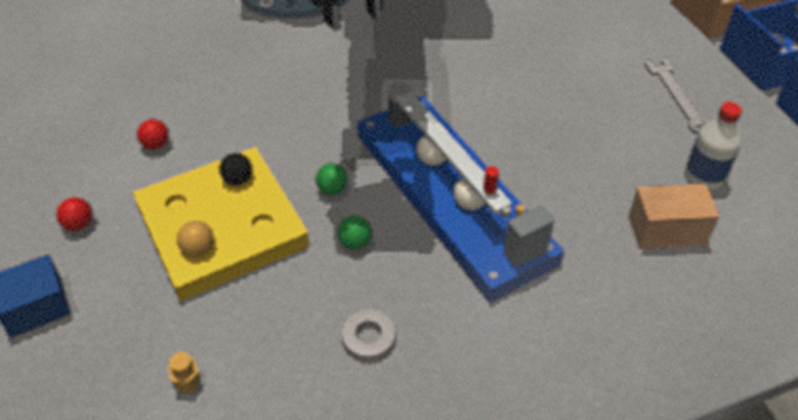

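The bar lies over both balls, the black and brass balls are still in the stock tray, and the bystanders haven't moved. Before handing in I'll check the bar angle numerically.

```bash
python3 - <<'E'
from h import *
P=campose('top');im=cv2.imread('pics/t16.png');hsv=cv2.cvtColor(im,cv2.COLOR_BGR2HSV)
k=cv2.inRange(hsv,(0,120,60),(8,255,255))|cv2.inRange(hsv,(172,120,60),(180,255,255))
ys,xs=np.nonzero(k[150:180,285:310]);K=hit(P,(xs.mean()+285,ys.mean()+150),.1185)[0];print(K)
d=K[:2]-[.4295,.035];print(np.hypot(*d),np.degrees(np.arctan2(d[1],d[0]))-10.4)
ys0,xs0=np.nonzero(cv2.inRange(hsv,(0,0,130),(180,60,255))[154:220,280:312]);print(len(xs0))
l=cv2.fitLine(np.c_[xs0+280,ys0+154].astype(np.float32),cv2.DIST_HUBER,0,.01,.01).ravel()
w=hit(P,[l[2:]-20*l[:2],l[2:]+20*l[:2]],.0855);e=w[0]-w[1];print(np.degrees(np.arctan2(e[1],e[0])))
E
```

```text
[0.63939046 0.07227805 0.1185    ]
0.21317517715860604 -0.3288789057755075
421
9.28184393980077
```

```bash
python3 -c "
from bench import ctrl
print(ctrl.hand_in(), ctrl.get_obs()['time_s'])"
```

```text
the job is handed in; nothing more can be done
the job is handed in; nothing more can be done
```

I put both white balls into the kit tray's dimples, swung the keeper bar shut past its detent onto the stop, and handed the job in at about 25 s.

- **Balls:** I lowered each ball in steps of 1 mm or less, down to a contact force of about 6 N. The last pictures show both balls under the bar.
- **First grip:** my first grip on the first white ball was a little high, about 6 N against the tray. I opened, moved down about 4 mm and gripped again before lifting it.
- **Keeper bar:**
  - It needed 6 N or more at the detent; the force then fell to zero as the nose passed it.
  - It stopped hard, with the force rising to about 12 N and no further movement.
  - The final top picture gives the knob's angle as -0.3° from shut and the bar's own line as about -1.1°. Both are within measuring error of fully shut.
- **Everything else:** the black and brass balls are still in the stock tray. In the final pictures the red and green look-alikes and the bystanders showed no visible movement, and the gripper was clear of everything.

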